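# Find the parts-box lid that rocks and press it home

### The job

Four identical blue-lidded parts boxes stand in a black tray; three lids sit firm on full boxes, but one is caught above its lower contents and rocks end to end. Press lightly on the ends of the lids, one lid after another, until one tips under your fingertip, then press that lid at its middle, firmly but without great force, all the way down until it lies level on its contents. Only press: do not lift any lid, and leave the ink bottle, the eraser and the USB stick where they are.

Things in the scene. Friction and masses are not known exactly. Their poses are not given: they have to be found in the camera images.
- tray: Black shallow tray, 122 x 262 mm, wall 16 mm high, fixed to the desk, with four white open boxes (94 x 40 mm, rims 40 mm above the desk) fixed in it in a row along its y axis, 62 mm apart. Origin: centre of its underside, on the desk. x along the boxes' length, y along the row, z up.
- usb: White USB stick, 17 x 52 x 8 mm, loose behind the tray; origin centre of its underside. A bystander, to be left alone.
- eraser: Blue and white eraser, 18 x 42 x 11 mm, loose behind the tray; origin centre of its underside. A bystander, to be left alone.
- bottle: White ink bottle with a black cap and label, 39 mm across, 90 mm tall, standing loose beside the tray's +y end; origin centre of its underside. A bystander, to be left alone.
- lid_1: Blue lid, 101 (its x, along the box) x 47 mm (its y), top plate 3 mm thick, 18 mm skirt hiding the box's rim; a 16 mm white dot 38 mm either side of the middle marks each end. Origin: middle of the underside of the top plate. z up. The face to press is 3 mm above the origin, and 51 mm above the desk at the start, on every box. All four lids are alike.
- lid_2: Same as lid_1. Firm lids do not give. The loose lid (any of the four; looks the same) tips about its own y axis through its middle: 1 to 2 N on an end tips it, up to 0.12 rad (a fingertip at the dot sinks 3 to 4 mm), and it springs back level when let go.
- lid_3: Same as lid_1. The loose lid (any of the four), pressed at its middle, gives way at about 9 N, goes 6 mm straight down, stops on its contents and stays there.
- lid_4: Same as lid_1. Lids are not fastened: one could be pulled up off its box, which must not be done.

How it is judged (in metres and radians):
On the way:
1. the loose lid has tipped under a press on its end (more than 0.05 rad) (angle between any of lid_1, lid_2, lid_3, lid_4's own z axis and vertical above 0.05 rad), for 0.05 s.
At the end, for the whole second after the job is handed in: One lid is down on its contents (at least 4.5 mm of its 6 mm below where it stood) and level within 0.04 rad; the other three are level and within 2.5 mm of where they stood ((((z of lid_1 in the frame of tray below 0.0435 m and angle between lid_1's own z axis and vertical below 0.04 rad) and (z of lid_2 in the frame of tray above 0.0455 m and angle between lid_2's own z axis and vertical below 0.04 rad) and (z of lid_3 in the frame of tray above 0.0455 m and angle between lid_3's own z axis and vertical below 0.04 rad) and (z of lid_4 in the frame of tray above 0.0455 m and angle between lid_4's own z axis and vertical below 0.04 rad)) or ((z of lid_2 in the frame of tray below 0.0435 m and angle between lid_2's own z axis and vertical below 0.04 rad) and (z of lid_1 in the frame of tray above 0.0455 m and angle between lid_1's own z axis and vertical below 0.04 rad) and (z of lid_3 in the frame of tray above 0.0455 m and angle between lid_3's own z axis and vertical below 0.04 rad) and (z of lid_4 in the frame of tray above 0.0455 m and angle between lid_4's own z axis and vertical below 0.04 rad)) or ((z of lid_3 in the frame of tray below 0.0435 m and angle between lid_3's own z axis and vertical below 0.04 rad) and (z of lid_1 in the frame of tray above 0.0455 m and angle between lid_1's own z axis and vertical below 0.04 rad) and (z of lid_2 in the frame of tray above 0.0455 m and angle between lid_2's own z axis and vertical below 0.04 rad) and (z of lid_4 in the frame of tray above 0.0455 m and angle between lid_4's own z axis and vertical below 0.04 rad)) or ((z of lid_4 in the frame of tray below 0.0435 m and angle between lid_4's own z axis and vertical below 0.04 rad) and (z of lid_1 in the frame of tray above 0.0455 m and angle between lid_1's own z axis and vertical below 0.04 rad) and (z of lid_2 in the frame of tray above 0.0455 m and angle between lid_2's own z axis and vertical below 0.04 rad) and (z of lid_3 in the frame of tray above 0.0455 m and angle between lid_3's own z axis and vertical below 0.04 rad)))); the robot touches nothing.
It fails at once if a lid was lifted (more than 4 mm) (z of any of lid_1, lid_2, lid_3, lid_4 in the frame of tray above 0.052 m).
It fails at once if a lid was pressed with more than 60 N (contact force between any of the arm, the fingers and lid_1 above 60 N or contact force between any of the arm, the fingers and lid_2 above 60 N or contact force between any of the arm, the fingers and lid_3 above 60 N or contact force between any of the arm, the fingers and lid_4 above 60 N).
It fails at once if a bystander was moved more than 25 mm (distance of any of usb, eraser, bottle from where it was at the start of the episode above 0.025 m).
It fails at once if a bystander was lifted (more than 10 mm) (height (world z) of any of usb, eraser, bottle above 0.01 m).
It also fails if it takes over 48 s, if anything falls off the work surface, if the arm or the gripper's body presses on something with over 40 N, if the wrist force passes 120 N, or if a joint passes its speed limit or range.

### The arm

A 6-joint arm with a two-finger parallel gripper is mounted at the origin on a cart in front of the work surface, level with it; the furniture and walls round the work are solid. World frame = base frame: x ahead of the robot, y to its left, z up, the work surface at z = 0. Lengths are in mm, angles in degrees, forces in N, time in s.
With the tool pointing down it reaches from about 325 to 900 mm from the base axis. Payload 3.5 kg.
Tool frame: the origin (TCP) lies midway between the tips of the shut fingers; the grasp point (between the pads) lies 19 mm behind it (arm.grasp_offset is the distance from the TCP to the grasp point, in mm); x points along the fingers, z is the direction in which the jaws open and shut, and the axes are right-handed (so a half turn about x gives the same grasp; the last joint's range is limited). The gripper opens to 85 mm and grips with 20 to 120 N. Pads are 22 mm wide; open, the fingers measure 114 mm over their backs; the gripper's body (76 mm by 85 mm) begins 54 mm behind the grasp point. The pads swing forward as they close: fully open they stand 13 mm farther back than shut.
Start: joints at [-82.3, 15.837, -1.513, 72.651, 0, 84.076], TCP at [147.216, -607.412, 231.313] pointing down, gripper open.
Joint ranges: [-178.77, 178.77], [-48.84, 107.48], [-61.69, 71.31], [-111.58, 123.2], [-90, 87.43], [-180, 180]. Speed limits (degrees/s): [147.25, 147.25, 180, 180, 180, 180].

### API

Orientations are given as [roll, pitch, yaw] about the fixed x, y, z axes, in that order (R = Rz(yaw) Ry(pitch) Rx(roll)).
In Python, from cell import arm, grab_frame, boxes_of, cut_out, mark_of gives the robot as it stands.
- The arm moves only by the shell command python3 -m crank 'ROWS'. ROWS is JSON, a list of rows, each an object with "angular": the turn, a rotation vector about the tool's x, y, z in rad, a list of three; "translation": the shift along the tool's x, y, z in m, a list of three; "grip": the closure, from 0 (fully open) to 1 (shut). In form: [{"angular": [rx, ry, rz], "translation": [dx, dy, dz], "grip": grip}, ...]. A call has 1 to 20 rows; each row is the pose to reach, as a shift and turn from the pose commanded when the call began, along the tool's axes at that moment; what a row does not reach only later rows make up. A row lasts 1/12 s, in which the tool goes at most 41.7 mm and 7.16 degrees, less where a joint would pass 70% of its speed; a pose out of reach is approached as far as the arm can. A call with a gripper value outside its range is refused whole. The fingers move at their own pace and stop on an object; the grip force is fixed at half the most. Time passes only in rows, so rows that repeat a pose let the fingers close. It gives the time, the measured TCP pose, the force and the opening at its end, in the units of the state.
- arm.get_state(): the state, without advancing time (a new reading comes with each control period).
- grab_frame(name): name is "scene" or "top"; returns a dict with "pixels" (400x640x3 uint8, red, green, blue), "range_z" (400x640 float32, mm along the optical axis (not along the pixel's ray), 0 where there is no reading), "fovy" (degrees; the focal length in pixels is half the picture's height over the tangent of half this angle, whatever the lens; pixels are square), "cx", "cy" (the principal point, pixels), "R" (3x3) and "t" (3): a world point X has camera coordinates R X + t. Camera axes: x right, y down, z forward; pixel columns grow to the right and rows downward; lengths in mm; the calibration is good to about 2 mm. A picture is of the moment at which its call begins.
- arm.finish_job(): hands the job in, once; it reports no verdict.
Trained networks look in the newest picture that a camera, given by its name, has taken for a name from the list of things; names that differ only in an ending like _2 or _b are one class to them, and where a whole thing is asked for, a point or a joint stands for the part that bears it (a point fixed in the world has none). Each returns a list of dicts, best first, with "p" (0 to 1); they miss things now and then, are a little off and sometimes report something else, mostly with a low value. They report only what shows in the picture. A call takes as long as a camera call.
- boxes_of(camera, label): "box" ([left, top, right, bottom] in pixels, round what is visible of it).
- cut_out(camera, label): "pixels" (400x640 bool, what is visible of it) and "box" ([left, top, right, bottom] in pixels, round what is visible of it).
- mark_of(camera, label): "xy" ([column, row] in pixels: a listed point, or the origin of a listed thing).
The state is a dict: "t": time; "joint_positions": joint angles; "dq": joint speeds; "effort": joint torques, N m; "tool_pos": TCP position; "ee_rot": TCP orientation; "force": force on the tool from outside, world axes, zero at the start; "torque": the same for the moment, N m; "gripper_width": finger opening in mm.
Only numpy, scipy, OpenCV 4.12 (cv2) and the standard library are available. Lean on these libraries where they do the work, as an engineer would, in place of code of your own. Each camera call takes 0.05 s, during which the arm holds its last target.

## Working session

There is one attempt and no reset: what is moved stays moved. The work goes in short steps, Python scripts to look and compute and a shell command to move; the robot and the scene stay as the last step left them, time stands still between calls to the robot, and variables do not carry over. Pictures are saved under pics/ and viewed, and the job is handed in when it is done.

```bash
mkdir -p pics; python3 - <<'E'
from cell import arm, grab_frame, boxes_of, cut_out, mark_of
import cv2,numpy as np
print(arm.get_state())
for n in("scene","top"):
    f=grab_frame(n); cv2.imwrite(f"pics/{n}0.png",f["pixels"][:,:,::-1])
    foc=200/np.tan(np.radians(f["fovy"]/2))
    R=np.array(f["R"]);t=np.array(f["t"])
    print(n,"cam",-R.T@t)
    for l in("lid_1","tray","bottle","eraser","usb"):
        for m in mark_of(n,l):
            u,v=m["xy"]; iu,iv=int(round(u)),int(round(v))
            z=np.median(f["range_z"][max(0,iv-1):iv+2,max(0,iu-1):iu+2])
            X=R.T@(np.array([(u-f["cx"])/foc*z,(v-f["cy"])/foc*z,z])-t)
            print(l,round(m["p"],2),np.round(m["xy"],1),np.round(X,1))
E
```

```text
{'t': 0.0, 'joint_positions': array([-8.22993615e+01,  1.58800626e+01, -1.59794080e+00,  7.26507059e+01,
        1.14569403e-03,  8.40760035e+01]), 'dq': array([ 0.01450358,  0.03881963,  0.0208563 , -0.01865613,  0.13423057,
        0.06401644]), 'effort': array([-8.31418001e-04, -4.45513916e+01,  2.95198667e+01,  1.63400994e-02,
       -2.24957512e-04, -2.87068673e-06]), 'tool_pos': array([ 147.12029543, -606.63715834,  230.13933844]), 'ee_rot': array([173.56600484,  89.87128556,  97.19063861]), 'force': array([-0.06354575,  0.13297256,  0.61626339]), 'torque': array([ 0.04923749, -0.02080892,  0.004959  ]), 'gripper_width': 85.24255998382816}
scene cam [  63.43011119 -413.22204647  719.87332339]
lid_1 0.97 [257.7 227.7] [491.8  -8.6  51.3]
lid_1 0.88 [323.2 246.3] [ 517.3 -133.7   49.7]
lid_1 0.62 [357.4 256.6] [ 526.9 -197.2   51.7]
tray 0.96 [307.9 258.1] [ 480.7 -124.8   50.7]
bottle 0.84 [217.7 221.3] [485.6  88.   19.3]
eraser 0.78 [356.7 233.5] [ 572.4 -171.3   51.4]
usb 0.57 [298.4 205.5] [614.4 -15.3   2.7]
top cam [ 433.66094594 -114.50230018  917.34477412]
lid_1 0.97 [334.1 234.8] [ 516.  -130.8   52.9]
lid_1 0.89 [363.8 231.5] [ 524.3 -192.7   52. ]
lid_1 0.89 [276.2 242.5] [497.6 -10.2  51.3]
lid_1 0.8 [306.5 237.6] [509.  -73.3  52.6]
tray 0.75 [318.7 236.9] [515.2 -97.9   5.7]
bottle 0.76 [229.7 241.6] [496.9  85.6  59.1]
bottle 0.44 [344.  188.3] [ 624.  -152.1   12.4]
eraser 0.67 [346.1 190.7] [ 618.8 -156.8   11.6]
eraser 0.5 [308.7 235.9] [512.7 -77.8  52.2]
usb 0.44 [280.8 189. ] [620.6 -10.7   8.9]
```

View pics/top0.png

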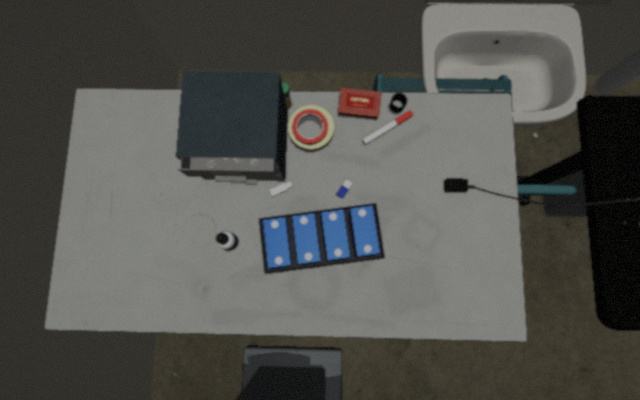

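```bash
cat > h.py <<'E'
from cell import arm, grab_frame, boxes_of, cut_out, mark_of
import cv2,numpy as np
from scipy.spatial.transform import Rotation as Ro
E
python3 - <<'E'
from h import *
f=grab_frame("top");foc=200/np.tan(np.radians(f["fovy"]/2));R=np.array(f["R"]);t=np.array(f["t"])
im=f["pixels"].astype(int);z=f["range_z"]
v,u=np.mgrid[:400,:640]
P=np.stack([(u-f["cx"])/foc*z,(v-f["cy"])/foc*z,z],-1)
W=(P-t)@R
# lid top mask, rows
r,g,b=im[...,0],im[...,1],im[...,2]
m=((b>r+40)&(W[...,2]>40)&(W[...,0]>420)&(W[...,0]<600)).astype(np.uint8)
n,lab,st,c=cv2.connectedComponentsWithStats(m)
for i in range(1,n):
    if st[i,4]<100: continue
    pts=W[lab==i][:,:2].astype(np.float32)
    print(st[i,4],cv2.minAreaRect(pts),np.median(W[lab==i][:,2]))
w=((r>180)&(g>180)&(b>180)&(W[...,2]>40)&(W[...,0]>420)&(W[...,0]<600)&(W[...,1]<30)).astype(np.uint8)
n,lab,st,c=cv2.connectedComponentsWithStats(w)
for i in range(1,n):
    if st[i,4]>10: print("dot",st[i,4],c[i].round(1),W[lab==i].mean(0).round(1))
s=arm.get_state()
print(Ro.from_euler('xyz',s["ee_rot"],degrees=True).as_matrix().round(3))
E
```

```text
1016 ((497.8628234863281, -183.06565856933594), (86.06863403320312, 166.98348999023438), 70.38648986816406) 51.88935234105483
1002 ((502.0704345703125, -133.76507568359375), (132.4339141845703, 51.622737884521484), 5.569644451141357) 51.855252351877496
999 ((508.03363037109375, -70.944580078125), (100.7638931274414, 46.99679946899414), 8.674149513244629) 51.850266013453584
1021 ((474.7410583496094, -28.653274536132812), (169.42657470703125, 86.74767303466797), 37.315372467041016) 51.920230083232425
[[-0.     0.972  0.236]
 [-0.     0.236 -0.972]
 [-1.    -0.    -0.   ]]
```

The top view shows the four lids at columns 277/306/336/366, around row 237. The white dots are at about rows 212–224 and 252–261, the bottle is at (227,241), the USB stick at (281,189) and the eraser at (344,188). I'll refine the lid positions from the dots.

```bash
python3 - <<'E'
from h import *
f=grab_frame("top");foc=200/np.tan(np.radians(f["fovy"]/2));R=np.array(f["R"]);t=np.array(f["t"])
im=f["pixels"].astype(int)
r=im[...,0]; cs=[]
w=((r>75)).astype(np.uint8); w[:205]=0;w[270:]=0;w[:,:262]=0;w[:,384:]=0
n,lab,st,c=cv2.connectedComponentsWithStats(w)
for i in range(1,n):
    if 10<st[i,4]<150:
        d=R.T@np.array([(c[i][0]-f["cx"])/foc,(c[i][1]-f["cy"])/foc,1]); o=-R.T@t
        X=o+d*(51-o[2])/d[2]; print(st[i,4],c[i].round(1),X.round(1))
        if 30<st[i,4]: cs.append(X)
E
```

```text
80 [361.8 212.3] [ 564.8 -188.4   51. ]
78 [332.6 216.2] [ 555.4 -127.1   51. ]
78 [303.5 220. ] [546.1 -65.9  51. ]
75 [274.3 223.9] [536.5  -4.7  51. ]
85 [367.2 248.4] [ 489.4 -199.9   51. ]
86 [337.7 252.1] [ 480.3 -138.8   51. ]
88 [307.9 256. ] [471.  -77.3  51. ]
25 [262.3 262.4] [455.8  17.   51. ]
81 [278.4 260. ] [461.5 -16.2  51. ]
```

```bash
cat >> h.py <<'E'
def d(tx,ty,tz,cx=None):
    s=arm.get_state(); M=Ro.from_euler('xyz',s["ee_rot"],degrees=True).as_matrix()
    p=s["tool_pos"] if cx is None else np.array(cx)
    print("pos",s["tool_pos"].round(2),"F",s["force"].round(2),"t",round(s["t"],2),"shift m",(M.T@(np.array([tx,ty,tz])-p)/1000).round(4))
    print(M.round(4).tolist())
E
python3 - <<'E'
from h import *
d(489,-200,80,[147.216,-607.412,231.313])
E
```

```text
pos [ 147.23 -607.43  231.35] F [-0.22  0.37 -0.01] t 0.7 shift m [ 0.1513  0.4281 -0.3154]
[[0.0, 0.9719, 0.2356], [-0.0001, 0.2356, -0.9719], [-1.0, -0.0, 0.0001]]
```

```bash
python3 -m crank '[{"angular":[0.087,0,0],"translation":[0.151,0.428,-0.315],"grip":1},{"angular":[0.087,0,0],"translation":[0.151,0.428,-0.315],"grip":1},{"angular":[0.087,0,0],"translation":[0.151,0.428,-0.315],"grip":1},{"angular":[0.087,0,0],"translation":[0.151,0.428,-0.315],"grip":1},{"angular":[0.087,0,0],"translation":[0.151,0.428,-0.315],"grip":1},{"angular":[0.087,0,0],"translation":[0.151,0.428,-0.315],"grip":1},{"angular":[0.087,0,0],"translation":[0.151,0.428,-0.315],"grip":1},{"angular":[0.087,0,0],"translation":[0.151,0.428,-0.315],"grip":1},{"angular":[0.087,0,0],"translation":[0.151,0.428,-0.315],"grip":1},{"angular":[0.087,0,0],"translation":[0.151,0.428,-0.315],"grip":1},{"angular":[0.087,0,0],"translation":[0.151,0.428,-0.315],"grip":1},{"angular":[0.087,0,0],"translation":[0.151,0.428,-0.315],"grip":1},{"angular":[0.087,0,0],"translation":[0.151,0.428,-0.315],"grip":1},{"angular":[0.087,0,0],"translation":[0.151,0.428,-0.315],"grip":1},{"angular":[0.087,0,0],"translation":[0.151,0.428,-0.315],"grip":1},{"angular":[0.087,0,0],"translation":[0.151,0.428,-0.315],"grip":1},{"angular":[0.087,0,0],"translation":[0.151,0.428,-0.315],"grip":1}]'; python3 -c "
from h import *
d(489.4,-199.9,52)"
```

```text
t: 2.12
tool_pos: [488.7, -201.5, 80.8]
ee_rot: [1.6, 90.0, -79.9]
force: [-0.7, -0.2, 0.3]
gripper_width: -0.1
pos [ 488.7  -201.46   80.77] F [-0.66 -0.22  0.29] t 2.12 shift m [ 0.0288  0.0009 -0.0015]
[[0.0002, 0.9888, 0.1493], [-0.0009, 0.1493, -0.9888], [-1.0, 0.0, 0.0009]]
```

```bash
python3 -m crank '[{"angular":[0,0,0],"translation":[0.015,0,0],"grip":1},{"angular":[0,0,0],"translation":[0.025,0,0],"grip":1},{"angular":[0,0,0],"translation":[0.027,0,0],"grip":1},{"angular":[0,0,0],"translation":[0.027,0,0],"grip":1},{"angular":[0,0,0],"translation":[0.028,0,0],"grip":1},{"angular":[0,0,0],"translation":[0.028,0,0],"grip":1}]'; python3 -m crank '[{"angular":[0,0,0],"translation":[0.0005,0,0],"grip":1},{"angular":[0,0,0],"translation":[0.001,0,0],"grip":1},{"angular":[0,0,0],"translation":[0.001,0,0],"grip":1}]'
```

```text
t: 2.62
tool_pos: [489.0, -201.0, 52.7]
ee_rot: [47.6, 90.0, -33.8]
force: [0.2, -0.5, -0.2]
gripper_width: -0.1
t: 2.87
tool_pos: [489.2, -200.5, 51.6]
ee_rot: [51.0, 90.0, -30.3]
force: [0.1, 0.5, 0.7]
gripper_width: 0.1
```

```bash
python3 -m crank '[{"angular":[0,0,0],"translation":[0.0005,0,0],"grip":1},{"angular":[0,0,0],"translation":[0.001,0,0],"grip":1},{"angular":[0,0,0],"translation":[0.001,0,0],"grip":1}]';python3 -m crank '[{"angular":[0,0,0],"translation":[0.0005,0,0],"grip":1},{"angular":[0,0,0],"translation":[0.001,0,0],"grip":1},{"angular":[0,0,0],"translation":[0.001,0,0],"grip":1}]'
```

```text
t: 3.12
tool_pos: [489.2, -200.5, 50.8]
ee_rot: [47.8, 90.0, -33.6]
force: [-0.9, 0.9, 3.8]
gripper_width: 0.2
t: 3.37
tool_pos: [489.2, -200.5, 50.8]
ee_rot: [42.4, 90.0, -39.0]
force: [-4.0, 2.4, 12.0]
gripper_width: 0.0
```

```bash
python3 -m crank '[{"angular":[0,0,0],"translation":[-0.012,0,0],"grip":1},{"angular":[0,0,0],"translation":[-0.015,0,-0.02],"grip":1},{"angular":[0,0,0],"translation":[-0.015,0,-0.05],"grip":1},{"angular":[0,0,0],"translation":[-0.015,0,-0.0618],"grip":1},{"angular":[0,0,0],"translation":[-0.012,0,-0.0618],"grip":1},{"angular":[0,0,0],"translation":[-0.004,0,-0.0618],"grip":1},{"angular":[0,0,0],"translation":[-0.002,0,-0.0618],"grip":1},{"angular":[0,0,0],"translation":[-0.001,0,-0.0618],"grip":1},{"angular":[0,0,0],"translation":[0,0,-0.0618],"grip":1},{"angular":[0,0,0],"translation":[0,0,-0.0618],"grip":1},{"angular":[0,0,0],"translation":[0,0,-0.0618],"grip":1}]'
```

```text
t: 4.28
tool_pos: [479.8, -139.7, 50.8]
ee_rot: [-173.3, 89.9, 105.3]
force: [-5.2, 4.5, 17.4]
gripper_width: 0.2
```

Firm (17 N and no sinking). On to the third lid.

```bash
python3 -m crank '[{"angular":[0,0,0],"translation":[-0.012,0,0],"grip":1},{"angular":[0,0,0],"translation":[-0.015,0,-0.02],"grip":1},{"angular":[0,0,0],"translation":[-0.015,0,-0.05],"grip":1},{"angular":[0,0,0],"translation":[-0.015,0,-0.0618],"grip":1},{"angular":[0,0,0],"translation":[-0.012,0,-0.0618],"grip":1},{"angular":[0,0,0],"translation":[-0.004,0,-0.0618],"grip":1},{"angular":[0,0,0],"translation":[-0.002,0,-0.0618],"grip":1},{"angular":[0,0,0],"translation":[-0.001,0,-0.0618],"grip":1},{"angular":[0,0,0],"translation":[0,0,-0.0618],"grip":1},{"angular":[0,0,0],"translation":[0,0,-0.0618],"grip":1},{"angular":[0,0,0],"translation":[0,0,-0.0618],"grip":1}]'
```

```text
t: 5.2
tool_pos: [470.3, -78.9, 49.2]
ee_rot: [-53.8, 90.0, -135.2]
force: [-1.1, -0.1, 0.9]
gripper_width: 0.1
```

Sinks at about 1 N, so this is the loose lid. I'll tip it past 0.05 rad.

```bash
python3 -m crank '[{"angular":[0,0,0],"translation":[0.001,0,0],"grip":1},{"angular":[0,0,0],"translation":[0.002,0,0],"grip":1},{"angular":[0,0,0],"translation":[0.002,0,0],"grip":1},{"angular":[0,0,0],"translation":[0.002,0,0],"grip":1}]'; python3 - <<'E'
from h import *
for n in("top","scene"):
    f=grab_frame(n); im=f["pixels"][180:330,200:440,::-1]
    cv2.imwrite(f"pics/{n}1.png",cv2.resize(np.ascontiguousarray(im),None,fx=3,fy=3))
d(508.6,-71.6,60)
E
```

```text
t: 5.53
tool_pos: [470.6, -78.6, 47.5]
ee_rot: [13.1, 89.9, -68.3]
force: [-1.5, -2.0, 2.0]
gripper_width: -0.0
pos [470.65 -78.49  47.53] F [-0.64 -1.14  2.32] t 5.63 shift m [-0.0125  0.0386 -0.0011]
[[0.0005, 0.9887, 0.1502], [-0.0006, 0.1502, -0.9887], [-1.0, 0.0004, 0.0007]]
```

View pics/scene1.png

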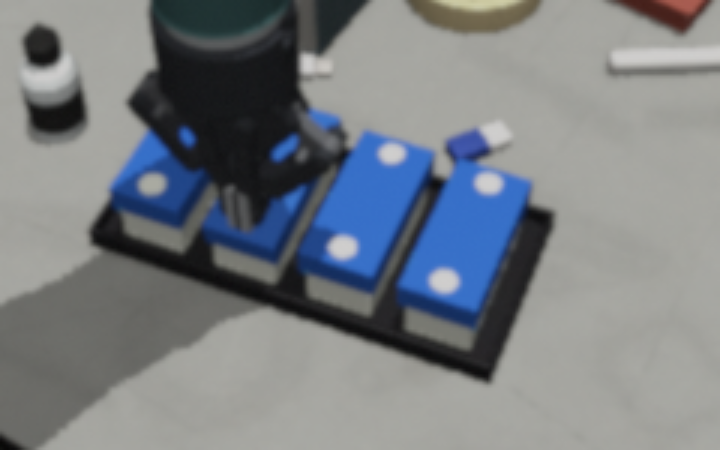

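The finger is on the third lid's near dot (crop pixel ~(240,215)) and that end is visibly down. The 3.5 mm sink means more than 0.07 rad. Now to the middle.

```bash
python3 -m crank '[{"angular":[0,0,0],"translation":[-0.012,0,0],"grip":1},{"angular":[0,0,0],"translation":[-0.016,0.015,-0.001],"grip":1},{"angular":[0,0,0],"translation":[-0.016,0.038,-0.001],"grip":1},{"angular":[0,0,0],"translation":[-0.014,0.038,-0.001],"grip":1},{"angular":[0,0,0],"translation":[-0.007,0.038,-0.001],"grip":1},{"angular":[0,0,0],"translation":[-0.005,0.038,-0.001],"grip":1},{"angular":[0,0,0],"translation":[-0.005,0.038,-0.001],"grip":1},{"angular":[0,0,0],"translation":[-0.005,0.038,-0.001],"grip":1}]'; python3 -c "
from h import *
d(508.6,-71.6,51)"
```

```text
t: 6.3
tool_pos: [506.2, -71.2, 51.5]
ee_rot: [-116.5, 89.9, 162.1]
force: [0.2, -0.7, 1.0]
gripper_width: -0.0
pos [506.19 -71.22  51.48] F [ 0.2  -0.73  0.96] t 6.3 shift m [0.0005 0.0023 0.0007]
[[-0.0024, 0.9887, 0.1501], [0.0008, 0.1501, -0.9887], [-1.0, -0.0023, -0.0011]]
```

```bash
python3 -m crank '[{"angular":[0,0,0],"translation":[0,0.0015,0],"grip":1},{"angular":[0,0,0],"translation":[0.001,0.0015,0],"grip":1},{"angular":[0,0,0],"translation":[0.0015,0.0015,0],"grip":1},{"angular":[0,0,0],"translation":[0.0015,0.0015,0],"grip":1}]';python3 -m crank '[{"angular":[0,0,0],"translation":[0.0005,0,0],"grip":1},{"angular":[0,0,0],"translation":[0.001,0,0],"grip":1},{"angular":[0,0,0],"translation":[0.001,0,0],"grip":1}]'
```

```text
t: 6.63
tool_pos: [509.1, -71.4, 50.8]
ee_rot: [-111.2, 90.0, 167.4]
force: [0.5, 0.3, 1.1]
gripper_width: -0.2
t: 6.88
tool_pos: [509.2, -71.4, 50.6]
ee_rot: [-62.6, 90.0, -144.0]
force: [-2.7, 0.3, 6.4]
gripper_width: -0.1
```

```bash
python3 -m crank '[{"angular":[0,0,0],"translation":[0.0005,0,0],"grip":1},{"angular":[0,0,0],"translation":[0.001,0,0],"grip":1},{"angular":[0,0,0],"translation":[0.001,0,0],"grip":1}]'
```

```text
t: 7.13
tool_pos: [509.2, -71.4, 49.8]
ee_rot: [-52.0, 90.0, -133.4]
force: [-2.4, 0.8, 7.0]
gripper_width: 0.2
```

Giving way; I'll continue down to the stop.

```bash
python3 -m crank '[{"angular":[0,0,0],"translation":[0.001,0,0],"grip":1},{"angular":[0,0,0],"translation":[0.002,0,0],"grip":1},{"angular":[0,0,0],"translation":[0.003,0,0],"grip":1},{"angular":[0,0,0],"translation":[0.003,0,0],"grip":1},{"angular":[0,0,0],"translation":[0.003,0,0],"grip":1}]'
```

```text
t: 7.55
tool_pos: [509.2, -71.4, 46.7]
ee_rot: [-66.8, 90.0, -148.1]
force: [-2.6, 0.4, 7.0]
gripper_width: 0.1
```

```bash
python3 -m crank '[{"angular":[0,0,0],"translation":[0.001,0,0],"grip":1},{"angular":[0,0,0],"translation":[0.0015,0,0],"grip":1},{"angular":[0,0,0],"translation":[0.0015,0,0],"grip":1},{"angular":[0,0,0],"translation":[0.0015,0,0],"grip":1}]'
```

```text
t: 7.88
tool_pos: [509.2, -71.4, 45.3]
ee_rot: [-50.6, 90.0, -132.0]
force: [-4.0, 0.8, 7.0]
gripper_width: -0.3
```

```bash
python3 -m crank '[{"angular":[0,0,0],"translation":[0.0005,0,0],"grip":1},{"angular":[0,0,0],"translation":[0.001,0,0],"grip":1},{"angular":[0,0,0],"translation":[0.001,0,0],"grip":1}]'
```

```text
t: 8.13
tool_pos: [509.2, -71.4, 44.8]
ee_rot: [-59.1, 90.0, -140.5]
force: [-3.8, 0.7, 11.5]
gripper_width: 0.3
```

```bash
python3 -m crank '[{"angular":[0,0,0],"translation":[0.0005,0,0],"grip":1},{"angular":[0,0,0],"translation":[0.001,0,0],"grip":1},{"angular":[0,0,0],"translation":[0.001,0,0],"grip":1}]'
```

```text
t: 8.38
tool_pos: [509.2, -71.4, 44.8]
ee_rot: [-48.7, 90.0, -130.1]
force: [-6.6, 1.7, 19.0]
gripper_width: 0.3
```

Bottomed at 44.8 mm, 6 mm below the start height. Next I'll retract straight up, then back away toward −y to see.

```bash
python3 -m crank '[{"angular":[0,0,0],"translation":[-0.01,0,0],"grip":1},{"angular":[0,0,0],"translation":[-0.04,0,0],"grip":1},{"angular":[0,0,0],"translation":[-0.08,0,0],"grip":1},{"angular":[0,0,0],"translation":[-0.12,0,0],"grip":1},{"angular":[0,0,0],"translation":[-0.15,-0.03,0.03],"grip":1},{"angular":[0,0,0],"translation":[-0.15,-0.05,0.06],"grip":1},{"angular":[0,0,0],"translation":[-0.15,-0.07,0.09],"grip":1},{"angular":[0,0,0],"translation":[-0.15,-0.07,0.13],"grip":1},{"angular":[0,0,0],"translation":[-0.15,-0.07,0.17],"grip":1},{"angular":[0,0,0],"translation":[-0.15,-0.07,0.21],"grip":1},{"angular":[0,0,0],"translation":[-0.15,-0.07,0.25],"grip":1},{"angular":[0,0,0],"translation":[-0.15,-0.07,0.29],"grip":1},{"angular":[0,0,0],"translation":[-0.15,-0.07,0.3],"grip":1},{"angular":[0,0,0],"translation":[-0.15,-0.07,0.3],"grip":1},{"angular":[0,0,0],"translation":[-0.15,-0.07,0.3],"grip":1},{"angular":[0,0,0],"translation":[-0.15,-0.07,0.3],"grip":1},{"angular":[0,0,0],"translation":[-0.15,-0.07,0.3],"grip":1},{"angular":[0,0,0],"translation":[-0.15,-0.07,0.3],"grip":1}]'; python3 - <<'E'
from h import *
for n in("top","scene"):
    f=grab_frame(n); im=f["pixels"][180:330,200:440,::-1]
    cv2.imwrite(f"pics/{n}2.png",cv2.resize(np.ascontiguousarray(im),None,fx=3,fy=3))
    if n=="top":
        foc=200/np.tan(np.radians(f["fovy"]/2));R=np.array(f["R"]);t=np.array(f["t"]);z=f["range_z"]
        v,u=np.mgrid[:400,:640]
        W=(np.stack([(u-f["cx"])/foc*z,(v-f["cy"])/foc*z,z],-1)-t)@R
        ex=np.array([.9886,.1507])
        for c in [(527.1,-194.2),(517.9,-133),(508.6,-71.6),(499,-10.5)]:
            D=W[...,:2]-np.array(c); a=D@ex; b=D@np.array([-ex[1],ex[0]])
            o=[]
            for lo,hi in((-45,-25),(-10,10),(25,45)):
                m=(a>lo)&(a<hi)&(abs(b)<17); o.append(round(float(np.mean(W[...,2][m])),2))
            print(c,o)
E
```

```text
t: 9.88
tool_pos: [485.1, -376.8, 192.4]
ee_rot: [-157.8, 90.0, 121.0]
force: [0.4, 0.2, 0.6]
gripper_width: 0.0
(527.1, -194.2) [52.0, 52.07, 51.82]
(517.9, -133) [51.85, 51.9, 51.94]
(508.6, -71.6) [45.83, 45.85, 45.86]
(499, -10.5) [52.14, 51.83, 51.89]
```

View pics/scene2.png

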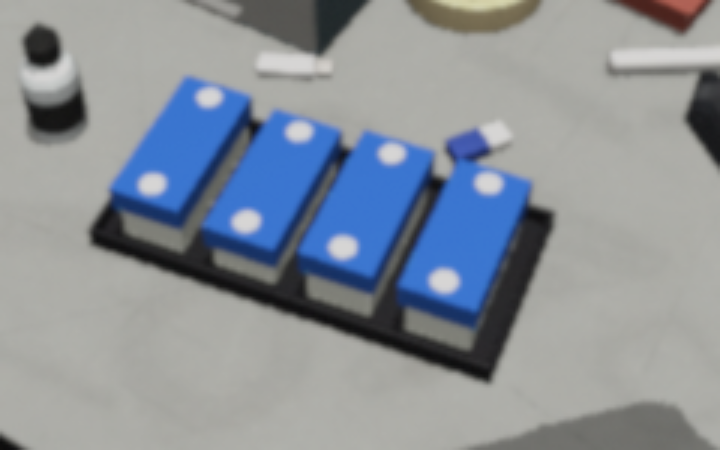

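The third lid (crop ~(270,180)) is 6 mm lower and level. The other three lids are at their original height, the bystanders are in place and the arm is clear.

```bash
python3 -c "
from cell import arm
print(arm.finish_job())"
```

```text
the job is handed in; nothing more can be done
None
```

The loose lid was the third from the robot's right (world y about -72 mm), and it is now pressed down level on its contents. I handed the job in at about 10 s; no verdict was reported.

- **Finding it:** I pressed the near ends of the lids from the right. The first two held firm at 12 and 17 N. The third sank 3.5 mm under about 2 N, which means it tipped more than 0.07 rad. I did not press the fourth lid.
- **Pressing it down:** Pressed at its middle, the third lid gave way at about 7 N, a little under the 9 N stated, and went down 6 mm. It then stopped hard, and I let the force rise to 19 N to confirm it was seated.
- **Last checks:** Depth readings put that lid's top at 45.8 mm at both ends and the middle. The other three read 51.8–52.1 mm, unchanged to within the camera's accuracy. By eye, the ink bottle, eraser and USB stick are where they were, and the arm was clear of everything. No check failed.

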